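# Snap the test-tube holder onto the stand rod and seat it on the collar

### The job

Fit the loose test-tube holder to the small support stand: push its open C-shaped end sideways onto the bare rod between the collar and the knob, well clear of the collar, until it snaps fully home, then slide it down the rod until it rests on the collar, and let go, leaving it level. Push gently: the rod gives on its soft mount and must never be forced 2 cm or more out of its place. Leave the beaker, flask and vial as they stand.

Things in the scene. Friction and masses are not known exactly. Their poses are not given: they have to be found in the camera images.
- tube_holder: loose grey plastic test-tube holder, 134 mm long, 20 mm high, about 70 g, lying flat, right way up. Origin: underside, centre of its C-shaped end; +x points out through the gap of the C, +z up. A straight arm runs back to a closed ring (29 mm outside) centred at x = -104 mm. Home on the rod, the rod's axis lies at this origin; it then stays where it is left and slides along the rod with under 4 N
- holder_grip (a point): point on the holder's arm, 65 mm behind the C's centre, 10 mm above the underside: grip here from above. The arm is 12 mm wide, 20 mm high and runs from x = -14 to -91 mm of the holder; gripping this far back keeps the gripper's body clear of the rod
- holder_gap (a point): middle of the C's gap, at x = 6 mm of the holder, between the rounded lips of two sprung jaws: 7 mm wide, narrower than the 12 mm rod; flared ends reach to x = 15 mm. The back wall is at x = -6 mm. The lips touch the rod when its axis is at about x = 12 mm; they need a push of about 12 to 17 N to spread and snap over it
- stand: small support stand, fixed; grey base 100 x 100 x 12 mm, origin at the centre of its underside. An upright steel rod, 12 mm in diameter, stands in a soft rubber mount that lets it shift sideways untilted by 1 mm per N, to a hard stop at 22 mm, and springs it back: it retreats 12 to 17 mm under the push before the C snaps on, so moving the holder to where the rod first stood is not enough
- knob (a point): centre of the underside of the black knob (19 mm in diameter, too wide for the C) on top of the rod, 160 mm above the worktop; the knob is 16 mm high. The bare rod lies between it and the collar. On the rod's axis; shifts with it
- collar_top (a point): centre of the top face of the black collar (29 mm in diameter, 10 mm thick) on the rod, on the rod's axis; it shifts sideways with the rod. At rest 85 mm above the worktop. The collar is sprung: it gives downward about 1 mm per N, up to 10 mm.
- beaker: loose small glass beaker, 43 mm wide, 55 mm high; origin at the centre of its underside. Leave it alone.
- flask: loose conical flask, 68 mm wide, 115 mm high; origin at the centre of its underside. Leave it alone.
- vial: loose small capped vial, 27 mm wide, 56 mm high; origin at the centre of its underside. Leave it alone.
Not all that is in view belongs to the job. Of the things like the tube_holder, leave any that is green or purple; of the rest the smaller one is meant.

How it is judged:
By the outcome, as a careful person would: the job done as asked, in the order asked, and still so for the second after the job is handed in, with the robot touching nothing.
It also fails if it takes over 66 s, if anything falls off the work surface, if the arm or the gripper's body presses on something with over 40 N, if the wrist force passes 120 N, or if a joint passes its speed limit or range.

### The arm

A 7-joint arm with a two-finger parallel gripper is mounted at the origin on a cart in front of the work surface, level with it; the furniture and walls round the work are solid. World frame = base frame: x ahead of the robot, y to its left, z up, the work surface at z = 0. Lengths are in m, angles in rad, forces in N, time in s.
With the tool pointing down it reaches from about 0.425 to 0.875 m from the base axis. Payload 9.9 kg.
Tool frame: the origin (TCP) lies at the very end of the fingers, on their centre line; the grasp point (between the pads) lies 19 mm behind it; z points along the fingers, y is the line along which they close (so a half turn about z gives the same grasp; the last joint's range is limited). The gripper opens to 85 mm and grips with 20 to 120 N. Pads are 22 mm wide; open, the fingers measure 114 mm over their backs; the gripper's body (76 mm by 85 mm) begins 54 mm behind the grasp point. The pads swing forward as they close: fully open they stand 13 mm farther back than shut.
Start: joints at [-1.384, 0.576, 0.025, 1.437, -0.015, 1.129, -0.057], TCP at [0.181, 0.65, 0.198] pointing down, gripper open.
Joint ranges: [-2.76, 2.76], [-0.34, 2.15], [-1.52, 1.57], [0.19, 2.46], [-1.09, 4.23], [0.17, 1.99], [-2.82, 2.82]. Speed limits (rad/s): [2.22, 2.22, 3.01, 3.01, 3.14, 3.14, 3.14].

### API

Orientations are given as a unit quaternion [x, y, z, w].
In Python, from cell import observe, capture, hand_in, boxes_of, cut_out, pinpoint gives the robot as it stands. The module is installed in compiled form; this text tells all that it offers.
- The arm moves only by the tool drive_tool, never from a script. Its argument "plan" is a list of rows, each a list of 6 numbers: the shift along the tool's x, y, z in m, then the turn, a rotation vector about the tool's x, y, z in rad. In form: [[tx, ty, tz, ax, ay, az], ...]. A call has 1 to 20 rows; each row shifts and turns the commanded pose from where the row before left it, along the tool's axes as they then stand; what a row does not reach is not made up. A row lasts 1/8 s, in which the tool goes at most 62.5 mm and 10.7 degrees, less where a joint would pass 70% of its speed; a pose out of reach is approached as far as the arm can. A call with a gripper value outside its range is refused whole. "fingers" is the closure, from 0 (fully open) to 1 (shut), set as the call begins (left out, the last holds). The fingers move at their own pace and stop on an object; "newtons" is the grip in N (left out, the last holds). Time passes only in rows, so rows that do not move let the fingers close. It gives the time, the measured TCP pose, the force, the opening and the grip force at its end, in the units of the state.
- observe(): the state, without advancing time (a new reading comes with each control period).
- capture(name): name is "side" or "top"; returns a dict with "image" (384x512x3 uint8, red, green, blue), "mtx" (3x3 intrinsics, pixels), "world_to_cam" (4x4, takes a point from world to camera coordinates). Camera axes: x right, y down, z forward; pixel columns grow to the right and rows downward; lengths in m; the calibration is good to about 2 mm. A picture is of the moment at which its call begins. There is no depth.
- hand_in(): hands the job in; it is judged then, once.
Trained networks look in a picture, given as the dict that the camera call returned (one of the last four; its "shot" number tells which), for a name from the list of things; names that differ only in an ending like _2 or _b are one class to them, and where a whole thing is asked for, a point or a joint stands for the part that bears it (a point fixed in the world has none). Each returns a list of dicts, best first, with "conf" (0 to 1); they miss things now and then, are a little off and sometimes report something else, mostly with a low value. They report only what shows in the picture. A call takes as long as a camera call. They do not tell look-alikes from the thing itself.
- boxes_of(thing, picture): "bbox" ([left, top, width, height] in pixels, round what is visible of it).
- cut_out(thing, picture): "pixels" (384x512 bool, what is visible of it) and "bbox" ([left, top, width, height] in pixels, round what is visible of it).
- pinpoint(thing, picture): "location" ([column, row] in pixels: a listed point, or the origin of a listed thing).
The state is a dict: "t": time; "joint_pos": joint angles; "joint_vel": joint speeds; "joint_efforts": joint torques, N m; "tool_pos": TCP position; "ee_rot": TCP orientation; "wrist_force": force on the tool from outside, world axes, zero at the start; "torque": the same for the moment, N m; "finger_gap": finger opening in m; "grip_force": force on a finger pad.
Only numpy, scipy, OpenCV 4.12 (cv2) and the standard library are available. Lean on these libraries where they do the work, as an engineer would, in place of code of your own. Each camera call takes 0.05 s, during which the arm holds its last target. There are 200 camera calls.

## Working session

There is one attempt and no reset: what is moved stays moved. The work goes in short steps, Python scripts to look and compute and a tool call to move; the robot and the scene stay as the last step left them, time stands still between calls to the robot, and variables do not carry over. Pictures are saved under pics/ and viewed, at most 10 in all, crops included, and the job is handed in when it is done.

Besides the shell and the picture viewer there is one more tool, called after ">>>" as name(argument=value, ...), one argument or row to a line, values as JSON. drive_tool: Moves the arm, as the interface text tells. Its arguments: {"type":"object","properties":{"plan":{"type":"array"},"fingers":{"type":"number"},"newtons":{"type":"number"}},"required":["plan"]}

```bash
mkdir -p pics; cat > h.py <<'E'
import numpy as np, cv2
from cell import *
def snap(n,f=None):
    p=capture(n)
    if f: cv2.imwrite(f'pics/{f}.png',p['image'][:,:,::-1])
    return p
def ray(p,uv):
    R=p['world_to_cam'][:3,:3];t=p['world_to_cam'][:3,3]
    d=R.T@np.linalg.solve(p['mtx'],[uv[0],uv[1],1.]);return -R.T@t,d
def atz(p,uv,z):
    o,d=ray(p,uv);return o+d*(z-o[2])/d[2]
def proj(p,X):
    c=p['world_to_cam'][:3,:3]@np.array(X)+p['world_to_cam'][:3,3];c=p['mtx']@c;return c[:2]/c[2]
def tri(a,ua,b,ub):
    A=[];B=[]
    for p,u in((a,ua),(b,ub)):
        o,d=ray(p,u);d=d/np.linalg.norm(d);M=np.eye(3)-np.outer(d,d);A.append(M);B.append(M@o)
    return np.linalg.solve(sum(A),sum(B))
E
python3 - <<'E'
from h import *
np.set_printoptions(precision=3,suppress=True)
s=snap('side','s0');t=snap('top','t0')
Z=dict(tube_holder=0,holder_grip=.01,holder_gap=.01,stand=0,knob=.16,collar_top=.085,beaker=0,flask=0,vial=0)
for k,z in Z.items():
    for n,p in(('side',s),('top',t)):
        for r in pinpoint(k,p)[:4]: print(k,n,round(r['conf'],2),np.array(r['location']),atz(p,r['location'],z))
st=observe();print(st['tool_pos'],st['ee_rot'],st['wrist_force'])
cv2.imwrite('pics/both.png',cv2.resize(np.hstack([s['image'],t['image']])[:,:,::-1],(800,300)))
E
```

```text
tube_holder side 0.7 [274.7 224.5] [ 0.479 -0.008  0.   ]
tube_holder side 0.67 [251.6 268.2] [0.53  0.155 0.   ]
tube_holder side 0.61 [262.8 316.6] [0.496 0.286 0.   ]
tube_holder side 0.52 [299.4 176.4] [ 0.404 -0.258  0.   ]
tube_holder top 0.8 [196.2 192.4] [0.521 0.142 0.   ]
tube_holder top 0.72 [332.2 234.3] [ 0.401 -0.257  0.   ]
tube_holder top 0.69 [147.3 201.9] [0.492 0.285 0.   ]
tube_holder top 0.59 [245.7 203.7] [ 0.489 -0.004  0.   ]
holder_grip side 0.89 [300.2 220.7] [ 0.409 -0.019  0.01 ]
holder_grip side 0.63 [304.3 156.8] [ 0.384 -0.373  0.01 ]
holder_grip side 0.6 [285.7 335.6] [0.448 0.332 0.01 ]
holder_grip side 0.59 [279.7 265.7] [0.463 0.15  0.01 ]
holder_grip top 0.8 [252.  234.5] [ 0.4   -0.022  0.01 ]
holder_grip top 0.76 [363.2 239.3] [ 0.388 -0.344  0.01 ]
holder_grip top 0.64 [130.3 218. ] [0.445 0.33  0.01 ]
holder_grip top 0.55 [192.2 214.1] [0.457 0.151 0.01 ]
holder_gap side 0.72 [269.9 225.1] [0.492 0.007 0.01 ]
holder_gap side 0.69 [266.  314.4] [0.489 0.287 0.01 ]
holder_gap side 0.68 [250.7 262.2] [0.533 0.145 0.01 ]
holder_gap side 0.64 [297.6
[... 412 characters left out ...]
 top 0.52 [295.3 157.3] [ 0.6   -0.129  0.16 ]
collar_top side 0.63 [231.6 172.6] [ 0.613 -0.129  0.085]
collar_top top 0.69 [300.9 224.5] [ 0.431 -0.153  0.085]
collar_top top 0.67 [196.  189.4] [0.523 0.131 0.085]
collar_top top 0.63 [294.9 164.6] [ 0.593 -0.137  0.085]
beaker side 0.51 [289.3 192. ] [ 0.438 -0.166  0.   ]
beaker top 0.76 [303.3 223.9] [ 0.431 -0.173  0.   ]
flask side 0.8 [241.7 164.5] [ 0.603 -0.314  0.   ]
flask top 0.74 [346.8 164.7] [ 0.606 -0.302  0.   ]
flask top 0.62 [288.1 160.7] [ 0.617 -0.128  0.   ]
vial side 0.75 [221.1 325. ] [0.58  0.312 0.   ]
vial top 0.6 [141.9 171.9] [0.581 0.303 0.   ]
[0.181 0.65  0.198] [0.135 0.991 0.    0.   ] [ 0.79   0.446 -0.433]
```

View pics/s0.png

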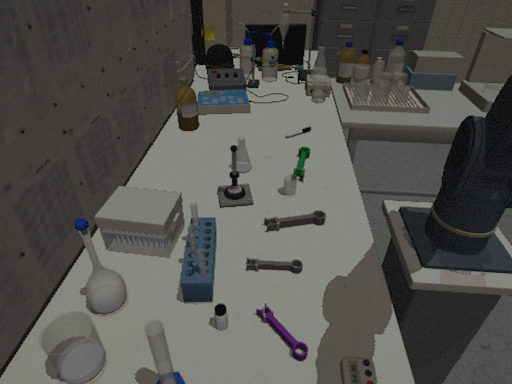

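View pics/t0.png

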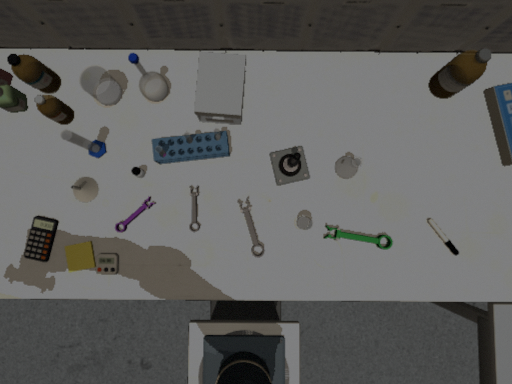

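The side picture shows two grey holders: a long one at (296,222) and a short one at (275,266). There is also a green one at (302,163) and a purple one at (281,331). In the top picture the look-alikes are grey small (195,208), grey large (252,227), green (358,237) and purple (134,214). I choose the smaller grey one at (195,208) and will check it in a crop.

```bash
python3 - <<'E'
from h import *
np.set_printoptions(precision=4,suppress=True)
s=snap('side');t=snap('top')
for n,p in(('top',t),('side',s)):
    for r in cut_out('tube_holder',p)[:6]:
        ys,xs=np.nonzero(r['pixels'])
        W=np.array([atz(p,(x,y),.018) for x,y in zip(xs,ys)])[:,:2]
        c=W.mean(0);_,S,V=np.linalg.svd(W-c,full_matrices=False);d=V[0]*np.sign(V[0][0]);u=(W-c)@d
        print(n,round(r['conf'],2),r['bbox'],'c',c,'dir deg',np.degrees(np.arctan2(d[1],d[0])),'len',np.ptp(u),'ends',c+d*u.min(),c+d*u.max())
for k in('knob','collar_top','stand'):
    for n,p in(('top',t),('side',s)):
        for r in cut_out(k,p)[:2]: print(k,n,round(r['conf'],2),r['bbox'])
for X in([.61,-.128,.16],[.61,-.128,.085],[.61,-.128,0.012]): print(proj(t,X),proj(s,X))
print(tri(t,[295.3,157.3],s,[231.6,151.2]))
a=cv2.resize(t['image'][175:265,165:275],None,fx=5,fy=5,interpolation=cv2.INTER_CUBIC)
b=cv2.resize(t['image'][135:195,260:320],(450,450),interpolation=cv2.INTER_CUBIC)
c=cv2.resize(s['image'][140:215,205:265],(360,450),interpolation=cv2.INTER_CUBIC)
a=cv2.resize(a,(400,330));o=np.zeros((600,800,3),np.uint8);o[:330,:400]=a;o[:400,400:]=cv2.resize(b,(400,400));o[335:,:212]=cv2.resize(c,(212,265))
d=cv2.resize(s['image'][200:280,235:335],(180,144));o[420:564,220:400]=d
cv2.imwrite('pics/c1.png',o[:,:,::-1])
E
```

```text
top 0.75 [239.0, 198.7, 20.9, 59.8] c [ 0.4146 -0.0191] dir deg 16.194399964284607 len 0.1642324985586397 ends [ 0.3385 -0.0412] [0.4962 0.0046]
top 0.59 [325.0, 225.0, 65.8, 25.4] c [ 0.3924 -0.3317] dir deg 80.89275221364143 len 0.1932712415946292 ends [ 0.3779 -0.4223] [ 0.4085 -0.2315]
top 0.56 [191.7, 189.7, 8.1, 40.8] c [0.4667 0.1457] dir deg 2.618579255325698 len 0.12428516957243538 ends [0.4088 0.143 ] [0.533  0.1487]
side 0.94 [266.4, 208.6, 58.3, 23.6] c [ 0.4221 -0.0113] dir deg 18.013352495509217 len 0.176498209260224 ends [ 0.3367 -0.039 ] [0.5046 0.0156]
side 0.78 [255.3, 305.7, 51.4, 57.1] c [0.4537 0.3299] dir deg -48.07770262320966 len 0.13686848287448622 ends [0.4111 0.3774] [0.5026 0.2756]
side 0.51 [296.0, 147.9, 14.5, 32.2] c [ 0.3922 -0.3352] dir deg 82.46810453381151 len 0.22468542895458166 ends [ 0.3784 -0.4396] [ 0.4078 -0.2169]
knob top 0.79 [281.0, 154.5, 20.7, 16.6]
knob side 0.84 [224.3, 145.0, 16.0, 50.2]
stand top 0.76 [271.7, 146.1, 37.2, 41.3]
stand side 0.88 [216.6, 148.0, 38.1, 58.1]
[295.0106 153.5536] [231.9092 150.3264]
[291.4354 158.4011] [232.5152 172.8568]
[288.4399 162.4627] [233.0568 192.9884]
[ 0.6062 -0.1291  0.1559]
```

View pics/c1.png

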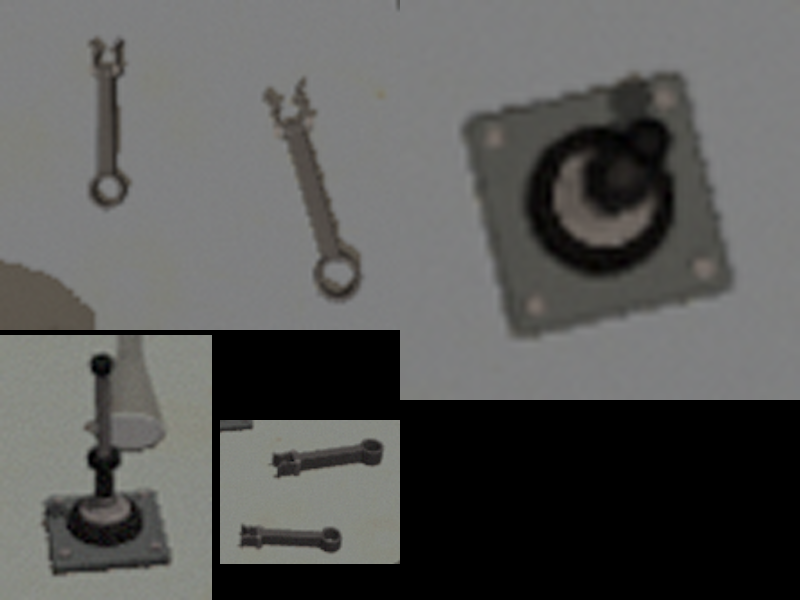

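The crop confirms it: the small grey holder is at top (195,206), with its C up at (194,188) and its ring at (195,226). The other grey one is longer. The stand's knob top is at about (297,156), and the collar is at about (292,162).

```bash
python3 - <<'E'
from h import *
np.set_printoptions(precision=4,suppress=True)
s=snap('side');t=snap('top')
print('lips',atz(t,(194.4,186),.02),'ring',atz(t,(194.9,226.4),.02))
# side: crop scale 1.8; lips (242,537) ring (331,540)
print('side lips',atz(s,(235+(243-220)/1.8,200+(537-420)/1.8),.018),'ring',atz(s,(235+(331-220)/1.8,200+(536-420)/1.8),.02))
print('knob top',atz(t,(297.2,155.7),.176),'collar',atz(t,(292.2,162),.085))
k=212/60
print('side knob',atz(s,(205+101/k,140+(366-335)/k),.168),'collar',atz(s,(205+103.5/k,140+(455-335)/k),.085))
g=t['image'][180:235,180:210].astype(int).sum(2)
ys,xs=np.nonzero(g<330);print(np.median(g));
for y in range(0,55,3): print(y+180,(xs[ys==y]+180).tolist())
E
```

```text
lips [0.5383 0.1449 0.02  ] ring [0.4221 0.1414 0.02  ]
side lips [0.5386 0.1621 0.018 ] ring [0.4235 0.1522 0.02  ]
knob top [ 0.6018 -0.1313  0.176 ] collar [ 0.6001 -0.1301  0.085 ]
side knob [ 0.6045 -0.123   0.168 ] collar [ 0.6041 -0.1226  0.085 ]
380.0
180 []
183 []
186 [189, 190, 191, 192, 193, 196, 197, 198, 199]
189 [190, 191, 192, 193, 195, 196, 197, 198]
192 [190, 191, 192, 193, 194, 195, 196, 197, 198, 199]
195 [190, 191, 192, 193, 194, 195, 196, 197, 198]
198 [192, 193, 194, 195, 196, 197]
201 [192, 193, 194, 195, 196, 197]
204 [192, 193, 194, 195, 196, 197]
207 [192, 193, 194, 195, 196, 197]
210 [191, 192, 193, 194, 195, 196, 197]
213 [191, 192, 193, 194, 195, 196, 197]
216 [191, 192, 193, 194, 195, 196, 197]
219 [191, 192, 193, 194, 195, 196, 197]
222 [191, 192, 193, 194, 195, 196, 197, 198, 199]
225 [189, 190, 191, 197, 198, 199, 200]
228 [189, 190, 191, 192, 193, 194, 197, 198, 199]
231 [192, 193, 194, 195, 196]
234 []
```

>>> drive_tool(
  plan=[
    [0,0,0,0,0,-0.1],
    [0,0,0,0,0,-0.1],
    [0,0,0,0,0,-0.1],
    [-0.0187,-0.0364,0.005,0,0,0],
    [-0.0187,-0.0364,0.005,0,0,0],
    [-0.0187,-0.0364,0.005,0,0,0],
    [-0.0187,-0.0364,0.005,0,0,0],
    [-0.0187,-0.0364,0.005,0,0,0],
    [-0.0187,-0.0364,0.005,0,0,0],
    [-0.0187,-0.0364,0.005,0,0,0],
    [-0.0187,-0.0364,0.005,0,0,0],
    [-0.0187,-0.0364,0.005,0,0,0],
    [-0.0187,-0.0364,0.005,0,0,0],
    [-0.0187,-0.0364,0.005,0,0,0],
    [-0.0187,-0.0364,0.005,0,0,0],
    [-0.0187,-0.0364,0.005,0,0,0],
    [-0.0187,-0.0364,0.005,0,0,0],
    [0,0,0,0,0,0],
    [0,0,0,0,0,0],
  ],
  fingers=0.4,
)

```text
t: 3.98
tool_pos: [0.457, 0.1492, 0.1284]
ee_rot: [-0.015, 1.0, 0.0, -0.0]
wrist_force: [0.3, 0.4, -1.2]
finger_gap: 0.051
grip_force: 0.0
```

>>> drive_tool(
  plan=[
    [-0.004,0,0.02,0,0,0],
    [0,0,0.03,0,0,0],
    [0,0,0.03,0,0,0],
    [0,0,0.025,0,0,0],
    [0,0,0.012,0,0,0],
    [0,0,0.007,0,0,0],
    [0,0,0,0,0,0],
  ],
)

```text
t: 4.85
tool_pos: [0.4612, 0.1492, 0.0045]
ee_rot: [-0.015, 1.0, 0.0, 0.0]
wrist_force: [-0.3, -0.2, 0.8]
finger_gap: 0.0509
grip_force: 0.0
```

>>> drive_tool(
  plan=[
    [0,0,0,0,0,0],
    [0,0,0,0,0,0],
    [0,0,0,0,0,0],
    [0,0,0,0,0,0],
    [0,0,0,0,0,0],
    [0,0,0,0,0,0],
    [0,0,0,0,0,0],
    [0,0,0,0,0,0],
  ],
  fingers=1,
  newtons=60,
)

```text
t: 5.85
tool_pos: [0.4611, 0.1488, 0.0043]
ee_rot: [-0.015, 1.0, -0.0, -0.0]
wrist_force: [0.2, 0.2, 1.1]
finger_gap: -0.0003
grip_force: 0.0
```

The fingers shut on nothing, so I need to look.

```bash
python3 - <<'E'
from h import *
np.set_printoptions(precision=4,suppress=True)
s=snap('side');t=snap('top')
print(proj(s,[.461,.149,.004]),proj(t,[.461,.149,.004]))
o=np.hstack([cv2.resize(s['image'][225:305,230:330],(400,320)),cv2.resize(t['image'][170:250,145:245],(400,320))])
cv2.imwrite('pics/c2.png',o[:,:,::-1])
E
```

```text
[280.4095 266.9925] [193.3287 212.8512]
```

View pics/c2.png

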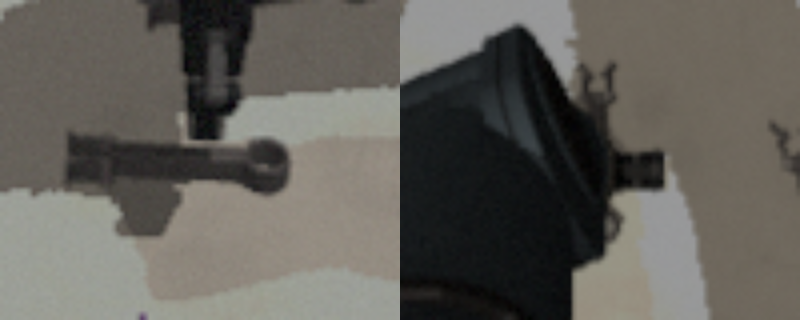

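```bash
python3 - <<'E'
from h import *
np.set_printoptions(precision=4,suppress=True)
s=snap('side');t=snap('top')
for z in(0,.004,.01,.02,.025,.03): print(z,atz(s,(281.5,259.5),z))
print('arm top edge', [atz(s,(281.5,261.5),z) for z in (0.,.02)], 'bottom edge',atz(s,(275,269.5),0))
print('cams',ray(s,(0,0))[0],ray(t,(0,0))[0])
print(observe())
b=s['image'][215:285,250:320]
cv2.imwrite('pics/c3.png',cv2.resize(b,(560,560),interpolation=cv2.INTER_NEAREST)[:,:,::-1])
E
```

```text
0 [0.4585 0.1208 0.    ]
0.004 [0.4587 0.1245 0.004 ]
0.01 [0.459  0.1302 0.01  ]
0.02 [0.4595 0.1396 0.02  ]
0.025 [0.4597 0.1443 0.025 ]
0.03 [0.4599 0.149  0.03  ]
arm top edge [array([0.4584, 0.1274, 0.    ]), array([0.4594, 0.146 , 0.02  ])] bottom edge [0.4737 0.1544 0.    ]
cams [0.4893 0.7258 0.6439] [ 0.4483 -0.01    1.063 ]
{'t': 6.05, 'joint_pos': array([-0.4102,  0.5849,  0.0018,  2.141 , -0.0025,  0.4157,  1.1935]), 'joint_vel': array([-0.0008,  0.0008, -0.0018,  0.0023,  0.0018,  0.0006, -0.0006]), 'joint_efforts': array([  0.0006, -61.4428,   1.8772, -12.7822,   0.0071,   0.0022,
        -0.    ]), 'tool_pos': array([0.4611, 0.1488, 0.0043]), 'ee_rot': array([-0.0146,  0.9999, -0.    , -0.    ]), 'wrist_force': array([ 0.0732,  0.7036, -0.5131]), 'torque': array([0.0085, 0.0076, 0.0268]), 'grip_force': 0.0, 'finger_gap': -6.996641094796756e-05}
```

View pics/c3.png

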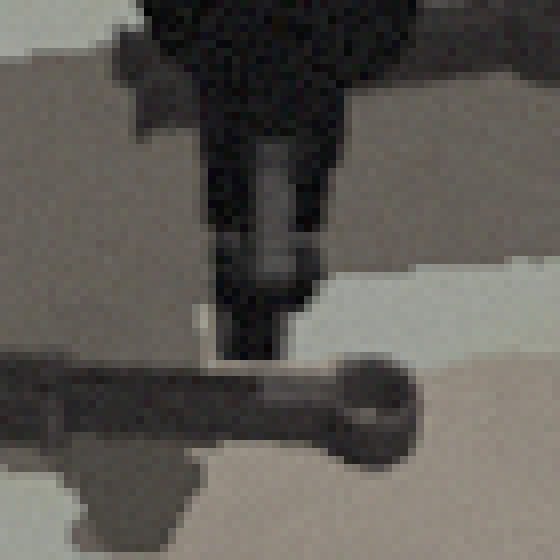

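>>> drive_tool(
  plan=[
    [0,0,-0.02,0,0,0],
    [0,0,-0.03,0,0,0],
    [0,0,-0.03,0,0,0],
    [0,0,0,0,0,0],
  ],
)

```text
t: 6.55
tool_pos: [0.4624, 0.1492, 0.0861]
ee_rot: [-0.015, 1.0, 0.001, 0.002]
wrist_force: [0.4, 0.1, -0.4]
finger_gap: -0.0003
grip_force: 0.0
```

```bash
python3 - <<'E'
from h import *
np.set_printoptions(precision=4,suppress=True)
s=snap('side')
p=observe()['tool_pos'];u=proj(s,p);print(p,u)
b=s['image'].copy();cv2.circle(b,tuple(np.round(u).astype(int)),1,(255,0,0),-1)
b=b[195:285,240:330]
cv2.imwrite('pics/c4.png',cv2.resize(b,(540,540),interpolation=cv2.INTER_NEAREST)[:,:,::-1])
E
```

```text
[0.4617 0.149  0.0849] [282.1985 242.6446]
```

View pics/c4.png

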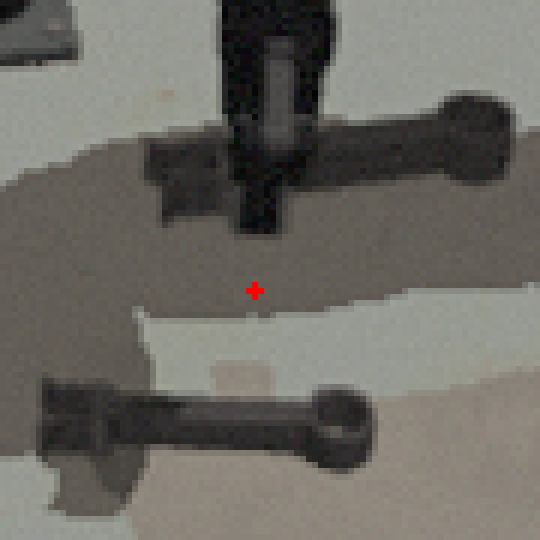

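The real fingertips sit about 8 px (roughly 28 mm) above the red mark at the reported TCP, and nothing was touched on the way down. The fingers must have closed above the holder, so I'll open them and descend again, watching the force.

>>> drive_tool(
  plan=[
    [0,0,0.02,0,0,0],
    [0,0,0.03,0,0,0],
    [0,0,0.03,0,0,0],
    [0,0,0.003,0,0,0],
    [0,0,0.003,0,0,0],
    [0,0,0,0,0,0],
  ],
  fingers=0.4,
)

```text
t: 7.35
tool_pos: [0.4615, 0.1489, -0.0011]
ee_rot: [-0.015, 1.0, 0.0, 0.0]
wrist_force: [-0.4, 0.0, 1.2]
finger_gap: 0.0512
grip_force: 0.0
```

>>> drive_tool(
  plan=[
    [0,0,0.003,0,0,0],
    [0,0,0.003,0,0,0],
    [0,0,0.002,0,0,0],
    [0,0,0,0,0,0],
  ],
)

```text
t: 7.85
tool_pos: [0.461, 0.1487, -0.0098]
ee_rot: [-0.015, 1.0, -0.0, -0.0]
wrist_force: [1.4, -0.5, 0.3]
finger_gap: 0.0514
grip_force: 0.0
```

The reported z is below the table with no contact, so the offset is real. I'll continue gently.

>>> drive_tool(
  plan=[
    [0,0,0.003,0,0,0],
    [0,0,0.003,0,0,0],
    [0,0,0.003,0,0,0],
    [0,0,0,0,0,0],
  ],
)

```text
t: 8.35
tool_pos: [0.4609, 0.1487, -0.019]
ee_rot: [-0.015, 1.0, -0.0, -0.0]
wrist_force: [-0.4, 0.5, 0.5]
finger_gap: 0.0512
grip_force: 0.0
```

>>> drive_tool(
  plan=[
    [0,0,0,0,0,0],
    [0,0,0,0,0,0],
    [0,0,0,0,0,0],
    [0,0,0,0,0,0],
    [0,0,0,0,0,0],
    [0,0,0,0,0,0],
    [0,0,0,0,0,0],
  ],
  fingers=1,
  newtons=60,
)

```text
t: 9.22
tool_pos: [0.4612, 0.1488, -0.0184]
ee_rot: [-0.014, 1.0, 0.0, 0.0]
wrist_force: [-0.5, -1.0, 5.8]
finger_gap: 0.0097
grip_force: 58.9
```

Gripped. I'll lift it to inserting height and look.

>>> drive_tool(
  plan=[
    [0,0,-0.005,0,0,0],
    [0,0,-0.01,0,0,0],
    [0,0,-0.02,0,0,0],
    [0,0,-0.02,0,0,0],
    [0,0,-0.02,0,0,0],
    [0,0,-0.02,0,0,0],
    [0,0,-0.01,0,0,0],
    [0,0,-0.007,0,0,0],
    [0,0,0,0,0,0],
    [0,0,0,0,0,0],
  ],
)

```text
t: 10.48
tool_pos: [0.4608, 0.1486, 0.0928]
ee_rot: [-0.015, 1.0, -0.0, -0.0]
wrist_force: [0.5, -0.4, -0.7]
finger_gap: 0.0099
grip_force: 58.8
```

```bash
python3 - <<'E'
from h import *
np.set_printoptions(precision=4,suppress=True)
s=snap('side');t=snap('top');o=observe()
print(o['tool_pos'],o['wrist_force'],o['finger_gap'])
for k in('tube_holder','holder_gap'):
  for n,p in(('side',s),('top',t)):
    for r in pinpoint(k,p)[:5]: print(k,n,round(r['conf'],2),np.array(r['location']),atz(p,r['location'],.112))
o=np.hstack([cv2.resize(s['image'][190:290,220:320],(400,400),interpolation=2),cv2.resize(t['image'][150:250,145:245],(400,400),interpolation=2)])
cv2.imwrite('pics/c5.png',o[:,:,::-1])
E
```

```text
[0.4608 0.1487 0.0928] [ 0.9118  0.7493 -0.9106] 0.009836438851628049
tube_holder side 0.89 [265.5 316.7] [0.4898 0.3621 0.112 ]
tube_holder side 0.72 [273.5 224.5] [0.4836 0.1196 0.112 ]
tube_holder side 0.64 [250.6 233.9] [0.5332 0.1556 0.112 ]
tube_holder top 0.83 [331.  230.1] [ 0.4169 -0.2279  0.112 ]
tube_holder top 0.65 [189.4 191.9] [0.5147 0.1441 0.112 ]
tube_holder top 0.61 [249.9 202.8] [ 0.487  -0.0153  0.112 ]
holder_gap side 0.87 [267.6 227.8] [0.4966 0.1321 0.112 ]
holder_gap side 0.8 [263.5 312.4] [0.4938 0.3537 0.112 ]
holder_gap side 0.67 [248.1 230.1] [0.5398 0.1437 0.112 ]
holder_gap top 0.96 [327.5 233.4] [ 0.4083 -0.2187  0.112 ]
holder_gap top 0.63 [243.4 204.4] [0.4827 0.0018 0.112 ]
holder_gap top 0.48 [187.  188.1] [0.5246 0.1506 0.112 ]
```

View pics/c5.png

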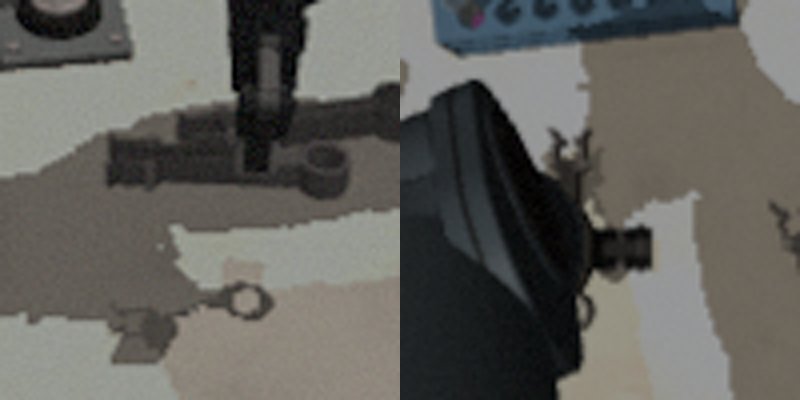

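It is lifted and level: in the side crop the holder arm runs at (220,165), and in the top crop the C is at (570,150). Now I'll carry it over in front of the rod.

>>> drive_tool(
  plan=[
    [0,0,0,0,0,0.029],
    [0,-0.01,0,0,0,0],
    [0,-0.02,0,0,0,0],
    [0,-0.03,0,0,0,0],
    [0,-0.03,0,0,0,0],
    [0,-0.03,0,0,0,0],
    [0,-0.03,0,0,0,0],
    [0,-0.03,0,0,0,0],
    [0,-0.03,0,0,0,0],
    [0,-0.03,0,0,0,0],
    [0,-0.02,0,0,0,0],
    [0,-0.01,0,0,0,0],
    [-0.01,-0.005,0,0,0,0],
    [-0.01,-0.002,0,0,0,0],
    [-0.005,0,0,0,0,0],
    [0,0,0,0,0,0],
    [0,0,0,0,0,0],
  ],
)

```text
t: 12.9
tool_pos: [0.4859, -0.1278, 0.0932]
ee_rot: [-0.0, 1.0, 0.0, -0.0]
wrist_force: [0.4, -0.2, 0.0]
finger_gap: 0.0093
grip_force: 58.8
```

```bash
python3 - <<'E'
from h import *
np.set_printoptions(precision=4,suppress=True)
s=snap('side');t=snap('top');o=observe()
print(o['tool_pos'],o['wrist_force'],o['finger_gap'])
for k,z in(('tube_holder',.112),('holder_gap',.122),('knob',.16),('collar_top',.085)):
  for n,p in(('side',s),('top',t)):
    for r in pinpoint(k,p)[:5]: print(k,n,round(r['conf'],2),np.array(r['location']),atz(p,r['location'],z))
o=np.hstack([cv2.resize(s['image'][140:210,210:280],(400,400),interpolation=2),cv2.resize(t['image'][140:210,255:325],(400,400),interpolation=2)])
cv2.imwrite('pics/c6.png',o[:,:,::-1])
E
```

```text
[ 0.4859 -0.128   0.0933] [-0.5339  0.3798 -0.8614] 0.009625327773741844
tube_holder side 0.81 [273.3 224.3] [0.4841 0.1189 0.112 ]
tube_holder side 0.72 [265.7 315.5] [0.4896 0.3596 0.112 ]
tube_holder side 0.62 [297.3 177.8] [ 0.4245 -0.0795  0.112 ]
tube_holder side 0.54 [249.6 167.9] [ 0.5591 -0.1172  0.112 ]
tube_holder top 0.55 [245.2 201. ] [ 0.4917 -0.0029  0.112 ]
tube_holder top 0.49 [150.4 203.7] [0.483  0.2457 0.112 ]
holder_gap side 0.82 [296.1 175.7] [ 0.4288 -0.0743  0.122 ]
holder_gap side 0.72 [269.7 226.6] [0.4919 0.1388 0.122 ]
holder_gap side 0.66 [250.  165.5] [ 0.5578 -0.1141  0.122 ]
holder_gap side 0.63 [262. 312.] [0.4963 0.3602 0.122 ]
holder_gap top 0.68 [246.  205.6] [ 0.4792 -0.0051  0.122 ]
holder_gap top 0.6 [151.1 203.1] [0.4842 0.2413 0.122 ]
knob side 0.67 [232.1 150.6] [ 0.6093 -0.1265  0.16  ]
knob top 0.66 [294.8 159.7] [ 0.5944 -0.1274  0.16  ]
collar_top side 0.48 [234.9 171.5] [ 0.604 -0.136  0.085]
collar_top top 0.61 [292.2 163.7] [ 0.5954 -0.1301  0.085 ]
```

View pics/c6.png

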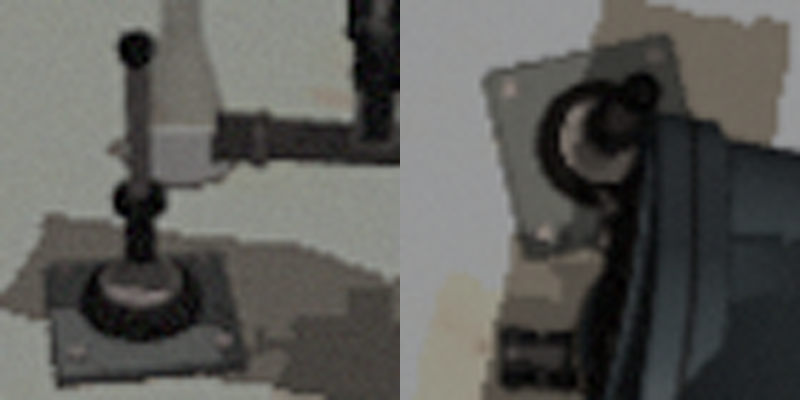

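The side crop shows the C's lips at (217,135), about 37 mm short of the rod (138,130) and mid-height between collar and knob. I'll advance in small steps, watching the force.

>>> drive_tool(
  plan=[
    [-0.01,0,0,0,0,0],
    [-0.01,0,0,0,0,0],
    [-0.01,0,0,0,0,0],
    [-0.004,0,0,0,0,0],
    [0,0,0,0,0,0],
  ],
)

```text
t: 14.02
tool_pos: [0.5203, -0.1282, 0.0931]
ee_rot: [-0.0, 1.0, 0.0, -0.0]
wrist_force: [-0.8, 0.1, -0.4]
finger_gap: 0.0098
grip_force: 58.8
```

>>> drive_tool(
  plan=[
    [-0.003,0,0,0,0,0],
    [-0.003,0,0,0,0,0],
    [-0.003,0,0,0,0,0],
    [0,0,0,0,0,0],
  ],
)

```text
t: 14.52
tool_pos: [0.5288, -0.1283, 0.0931]
ee_rot: [0.0, 1.0, -0.0, -0.0]
wrist_force: [-3.1, -0.9, 0.1]
finger_gap: 0.0092
grip_force: 58.8
```

>>> drive_tool(
  plan=[
    [-0.002,0,0,0,0,0],
    [-0.002,0,0,0,0,0],
    [0,0,0,0,0,0],
  ],
)

```text
t: 14.9
tool_pos: [0.5322, -0.1282, 0.093]
ee_rot: [0.0, 1.0, 0.0, -0.001]
wrist_force: [-5.6, -0.4, -0.8]
finger_gap: 0.0094
grip_force: 58.9
```

>>> drive_tool(
  plan=[
    [-0.002,0,0,0,0,0],
    [-0.002,0,0,0,0,0],
    [-0.001,0,0,0,0,0],
    [0,0,0,0,0,0],
  ],
)

```text
t: 15.4
tool_pos: [0.5357, -0.1283, 0.0927]
ee_rot: [0.0, 1.0, 0.0, -0.002]
wrist_force: [-9.4, -1.1, 0.8]
finger_gap: 0.0098
grip_force: 59.0
```

>>> drive_tool(
  plan=[
    [-0.001,0,0,0,0,0],
    [-0.001,0,0,0,0,0],
    [0,0,0,0,0,0],
  ],
)

```text
t: 15.78
tool_pos: [0.5372, -0.1283, 0.0926]
ee_rot: [0.0, 1.0, 0.0, -0.003]
wrist_force: [-10.1, -0.7, 1.5]
finger_gap: 0.0095
grip_force: 59.0
```

>>> drive_tool(
  plan=[
    [-0.001,0,0,0,0,0],
    [-0.001,0,0,0,0,0],
    [0,0,0,0,0,0],
  ],
)

```text
t: 16.15
tool_pos: [0.5386, -0.1283, 0.0924]
ee_rot: [0.0, 1.0, 0.0, -0.003]
wrist_force: [-11.1, -0.2, 2.2]
finger_gap: 0.0095
grip_force: 59.1
```

>>> drive_tool(
  plan=[
    [-0.001,0,0,0,0,0],
    [-0.001,0,0,0,0,0],
    [0,0,0,0,0,0],
  ],
)

```text
t: 16.52
tool_pos: [0.54, -0.1283, 0.0923]
ee_rot: [0.0, 1.0, 0.0, -0.004]
wrist_force: [-13.7, -0.1, 2.8]
finger_gap: 0.0091
grip_force: 59.1
```

>>> drive_tool(
  plan=[
    [-0.001,0,0,0,0,0],
    [-0.001,0,0,0,0,0],
    [0,0,0,0,0,0],
  ],
)

```text
t: 16.9
tool_pos: [0.5415, -0.1283, 0.0921]
ee_rot: [0.0, 1.0, 0.0, -0.004]
wrist_force: [-12.6, -1.0, 1.6]
finger_gap: 0.0098
grip_force: 59.0
```

>>> drive_tool(
  plan=[
    [-0.001,0,0,0,0,0],
    [-0.0005,0,0,0,0,0],
    [0,0,0,0,0,0],
  ],
)

```text
t: 17.27
tool_pos: [0.5426, -0.1282, 0.0919]
ee_rot: [0.0, 1.0, 0.0, -0.005]
wrist_force: [-15.3, -0.9, 1.7]
finger_gap: 0.0092
grip_force: 59.0
```

>>> drive_tool(
  plan=[
    [-0.001,0,0,0,0,0],
    [0,0,0,0,0,0],
  ],
)

```text
t: 17.52
tool_pos: [0.5434, -0.1283, 0.0919]
ee_rot: [0.0, 1.0, 0.0, -0.005]
wrist_force: [-15.3, -0.7, 3.1]
finger_gap: 0.0093
grip_force: 59.0
```

>>> drive_tool(
  plan=[
    [-0.001,0,0,0,0,0],
    [0,0,0,0,0,0],
  ],
)

```text
t: 17.77
tool_pos: [0.5446, -0.1282, 0.0919]
ee_rot: [0.0, 1.0, 0.0, -0.005]
wrist_force: [-11.7, -0.2, -0.7]
finger_gap: 0.0099
grip_force: 58.8
```

>>> drive_tool(
  plan=[
    [0,0,0,0,0,0],
    [0,0,0,0,0,0],
  ],
)

```text
t: 18.02
tool_pos: [0.5471, -0.1282, 0.0924]
ee_rot: [0.0, 1.0, 0.0, -0.002]
wrist_force: [-7.0, -0.4, -1.7]
finger_gap: 0.0094
grip_force: 58.7
```

```bash
python3 - <<'E'
from h import *
np.set_printoptions(precision=4,suppress=True)
s=snap('side');o=observe()
print(o['tool_pos'],o['wrist_force'])
cv2.imwrite('pics/c7.png',cv2.resize(s['image'][140:210,200:280],(800,600),interpolation=2)[:,:,::-1])
E
```

```text
[ 0.5472 -0.1282  0.0925] [-7.8571 -0.5598 -1.3408]
```

View pics/c7.png

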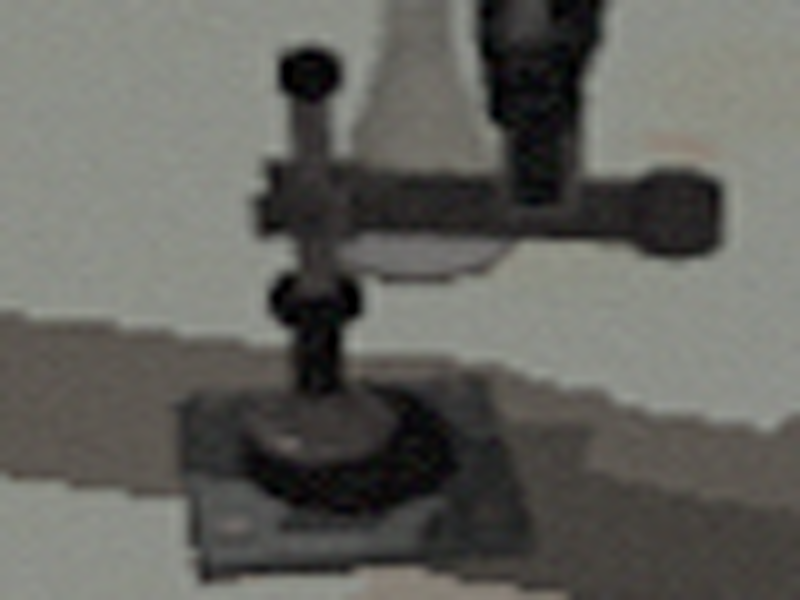

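The C has snapped on: in the crop its jaw tips (260,210) are past the rod (310,200). About 8 N of deflection remains, so I'll ease back 7 mm and then slide down.

>>> drive_tool(
  plan=[
    [0.002,0,0,0,0,0],
    [0.002,0,0,0,0,0],
    [0.002,0,0,0,0,0],
    [0.001,0,0,0,0,0],
    [0,0,0,0,0,0],
    [0,0,0,0,0,0],
  ],
)

```text
t: 18.82
tool_pos: [0.5427, -0.1282, 0.0933]
ee_rot: [-0.0, 1.0, 0.0, 0.0]
wrist_force: [-3.0, -1.2, -2.7]
finger_gap: 0.0095
grip_force: 58.6
```

>>> drive_tool(
  plan=[
    [0,0,0.003,0,0,0],
    [0,0,0.003,0,0,0],
    [0,0,0.003,0,0,0],
    [0,0,0.003,0,0,0],
    [0,0,0.003,0,0,0],
    [0,0,0.003,0,0,0],
    [0,0,0,0,0,0],
  ],
)

```text
t: 19.7
tool_pos: [0.5426, -0.1282, 0.075]
ee_rot: [-0.0, 1.0, 0.0, -0.0]
wrist_force: [-3.4, 0.5, 0.0]
finger_gap: 0.0096
grip_force: 58.9
```

>>> drive_tool(
  plan=[
    [0.002,0,0.002,0,0,0],
    [0.001,0,0.002,0,0,0],
    [0,0,0.002,0,0,0],
    [0,0,0.001,0,0,0],
    [0,0,0,0,0,0],
  ],
)

```text
t: 20.32
tool_pos: [0.5398, -0.1282, 0.0682]
ee_rot: [-0.0, 1.0, -0.0, 0.0]
wrist_force: [0.4, -0.4, 1.0]
finger_gap: 0.0098
grip_force: 58.9
```

>>> drive_tool(
  plan=[
    [0,0,0.001,0,0,0],
    [0,0,0.001,0,0,0],
    [0,0,0,0,0,0],
  ],
)

```text
t: 20.7
tool_pos: [0.5397, -0.1282, 0.0663]
ee_rot: [-0.0, 1.0, -0.0, 0.0]
wrist_force: [-1.2, -1.2, 0.3]
finger_gap: 0.0095
grip_force: 58.9
```

>>> drive_tool(
  plan=[
    [0,0,0.001,0,0,0],
    [0,0,0.001,0,0,0],
    [0,0,0,0,0,0],
  ],
)

```text
t: 21.08
tool_pos: [0.5398, -0.1282, 0.0643]
ee_rot: [-0.0, 1.0, -0.0, 0.0]
wrist_force: [-1.3, -0.3, 2.1]
finger_gap: 0.0094
grip_force: 59.1
```

>>> drive_tool(
  plan=[
    [0,0,0.001,0,0,0],
    [0,0,0.001,0,0,0],
    [0,0,0,0,0,0],
  ],
)

```text
t: 21.45
tool_pos: [0.5398, -0.1283, 0.0624]
ee_rot: [-0.0, 1.0, -0.0, 0.0]
wrist_force: [-0.9, 0.3, 2.8]
finger_gap: 0.0096
grip_force: 59.3
```

>>> drive_tool(
  plan=[
    [0,0,0.001,0,0,0],
    [0,0,0,0,0,0],
  ],
)

```text
t: 21.7
tool_pos: [0.5398, -0.1282, 0.0614]
ee_rot: [-0.0, 1.0, -0.0, 0.0]
wrist_force: [-0.8, -0.2, 4.2]
finger_gap: 0.0094
grip_force: 59.4
```

Contact is clear: the force has been rising at 1 N/mm since z≈0.065. I'll relax 2 mm, release, and rise.

>>> drive_tool(
  plan=[
    [0,0,-0.001,0,0,0],
    [0,0,-0.001,0,0,0],
    [0,0,0,0,0,0],
  ],
)

```text
t: 22.08
tool_pos: [0.5396, -0.1282, 0.0632]
ee_rot: [-0.0, 1.0, 0.0, -0.0]
wrist_force: [-0.7, -0.6, 1.1]
finger_gap: 0.0094
grip_force: 59.1
```

>>> drive_tool(
  plan=[
    [0,0,0,0,0,0],
    [0,0,0,0,0,0],
    [0,0,0,0,0,0],
    [0,0,0,0,0,0],
    [0,0,0,0,0,0],
  ],
  fingers=0.5,
)

```text
t: 22.7
tool_pos: [0.5397, -0.1282, 0.0633]
ee_rot: [-0.0, 1.0, -0.0, -0.0]
wrist_force: [1.1, 0.1, 0.3]
finger_gap: 0.043
grip_force: 0.0
```

>>> drive_tool(
  plan=[
    [0,0,-0.005,0,0,0],
    [0,0,-0.015,0,0,0],
    [0,0,-0.03,0,0,0],
    [0,0,-0.03,0,0,0],
    [0.03,0,-0.03,0,0,0],
    [0.03,0.03,-0.02,0,0,0],
    [0.01,0.04,0,0,0,0],
    [0,0.04,0,0,0,0],
    [0,0.04,0,0,0,0],
    [0,0,0,0,0,0],
    [0,0,0,0,0,0],
  ],
)

```text
t: 24.08
tool_pos: [0.4697, 0.0212, 0.194]
ee_rot: [-0.0, 1.0, -0.0, 0.0]
wrist_force: [0.5, -0.1, -0.3]
finger_gap: 0.0428
grip_force: 0.0
```

```bash
python3 - <<'E'
from h import *
s=snap('side');t=snap('top')
a=cv2.resize(s['image'][140:210,210:280],(400,400),interpolation=2);b=cv2.resize(t['image'][140:240,250:350],(400,400),interpolation=2)
cv2.imwrite('pics/c8.png',np.hstack([a,b])[:,:,::-1])
E
```

View pics/c8.png

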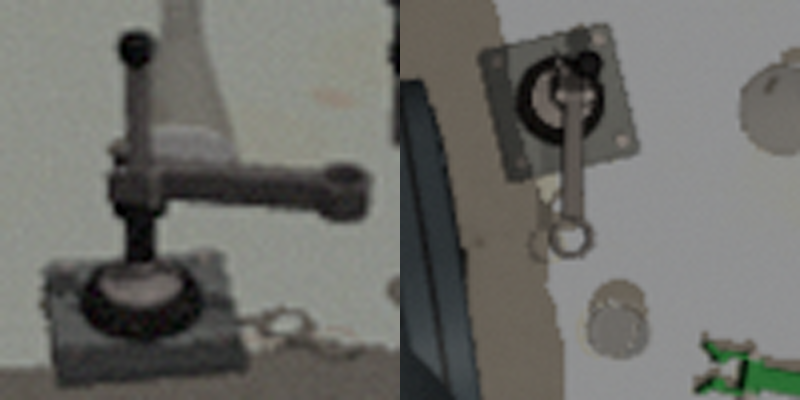

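The holder sits around the rod, directly on the collar and level: the C is at (135,185) in the side crop, with the same slope it had while gripped. The beaker and flask haven't moved, and nothing touched the vial.

```bash
python3 -c "from cell import hand_in;print(hand_in())"
```

```text
the job is handed in; nothing more can be done
None
```

The holder is snapped home on the rod, slid down to rest level on the collar, and released; the job is handed in at about 24 s, with a peak measured push of 15.3 N and the rod forced about 16–17 mm out by my estimate.

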